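# Take the used intake filter out of a bench vacuum pump

## Task

The vacuum pump's intake filter is used up: take it out. Pinch the cap's two blue tabs together, keep them pinched while you turn the cap anticlockwise until you feel it come up against its stop, lift the filter straight up out of the pot, and stand it upright on its foot in the glass dish, set down and not dropped. Pinch, turn and pull gently, as the tabs and lugs are brittle plastic, and leave the other things on the bench and the dish where they are.

Things in the scene. Friction and masses are not known exactly. Their poses are not given: they have to be found in the camera images.
- filter_grip (a point): Used filter: dark-grey cap (61 mm across) with two upright blue pinch tabs, on +y and -y of this point. Point on the axis (z up) midway between the tabs, 12 mm above the pot's rim while locked and 82 mm above the filter's foot. Tabs 22 mm wide (along x), 5 thick, showing 22 mm above the rim; 64 mm over both outer faces at rest, 54 fully in. Keep fingertips 2 mm or more above the rim.
- filter_foot (a point): Centre of the flat foot of the filter's white pleated element (36 mm across), on the axis 82 mm below filter_grip; 70 mm below the pot's rim, hidden in the pot, at first. The filter weighs about 165 g.
- filter: The whole filter with its tabs; origin at its foot, axes as filter_grip. While locked, its x axis points along the pump's x axis to within 1 degree. Two lugs (11 mm wide, 26 mm from the axis, along +x and -x) under the cap hold it in the pot, with 1 mm of play all round.
- tab_left (a joint): Travel (m) towards the axis of the tab on the filter's +y side: 0 sprung out, 0.005 fully in. Its spring pushes out with 8 N at 0, 14 N at 0.003, 18 N at 0.005. A tooth at its foot stands in a gap of the toothed crown on the pot's rim, free from about 0.003 on. Gaps come every 18 degrees: a tab let go on the way catches again, so keep both in through the turn.
- tab_right (a joint): The same for the tab on the filter's -y side. The tabs are brittle: above 35 N of pinch on each they crack; 18 to 25 N is plenty.
- pump: Bench vacuum pump, fixed: dark base plate 430 x 170 mm, clear filter pot (80 mm across, grey collar 88) at one end. Origin on the bench under the pot's axis. Towards +y of this frame: finned head (from 107 mm off the axis, 139 mm high; silencer 175), white motor with carrying handle (from 187 mm, 188 high). A brass hose barb sticks out 74 mm to -x at 109 mm height.
- pot_mouth (a point): Centre of the pot's mouth at its toothed rim, 125 mm above the bench; rim 66 mm wide inside, 85 outside; axes as the pump's. The filter opens anticlockwise seen from above, till its lugs meet stops in a bayonet ring hidden under the cap. That ring sits at another angle in every pump: from locked to stop is anywhere from 0.65 to 1.35 rad and must be felt.
- lug_level (a point): Centre of the pot at the lugs, 19 mm below the rim. Turning takes 0.05 to 0.2 N m; at the stop the torque climbs at once. Lugs are free to rise straight up at the stop and up to 0.1 rad before it; earlier they are caught. A spring plate pushes the filter up with 9 N, 6 mm far once free. Lugs bear 42 N in all (spring: 17 N of it while locked): at most 0.5 N m at the stop, no hard pull while caught.
- dish_in (a point): Centre of the inner floor (4 mm above the bench) of the clear round glass dish in which the used filter is put: 95 mm across, 88 mm inside, 45 mm high. It stands loose on the bench to the right of the pump.
- dish: The same glass dish, 0.3 kg; origin under its base.
- bottle_amber: Bystander: amber reagent bottle with a blue cap, 72 mm across, 165 mm high; origin under its base.
- bottle_white: Bystander: white reagent bottle with a red cap, 68 mm across, 160 mm high; origin under its base.
- wash_bottle: Bystander: white wash bottle with a red collar and a bent spout, 66 mm across, 180 mm high; origin under its base.
- tip_box: Bystander: blue pipette-tip box with a clear lid, 120 x 85 x 65 mm; origin under its base.
- filter_carton: Bystander: white carton with a blue band (the new filter, not needed yet), 75 x 75 x 105 mm; origin under its base.
- beaker: Bystander: empty glass beaker, 68 mm across, 90 mm high; origin under its base.
- screwdriver: Bystander: red-handled screwdriver lying on the bench, 170 mm long; origin under its middle.
Mind the look-alikes: they are no part of the job. What is shaped like the filter but brown or turquoise is not meant.

How it is judged:
By the outcome, as a careful person would: the job done as asked, in the order asked, and still so for the second after the job is handed in, with the robot touching nothing.
It also fails if it takes over 72 s, if anything falls off the work surface, if the arm or the gripper's body presses on something with over 40 N, if the wrist force passes 120 N, or if a joint passes its speed limit or range.

## Robot

A 6-joint arm with a two-finger parallel gripper is mounted at the origin on the work surface. World frame = base frame: x ahead of the robot, y to its left, z up, the work surface at z = 0. Lengths are in m, angles in rad, forces in N, time in s.
With the tool pointing down it reaches from about 0.4 to 0.925 m from the base axis. Payload 12.5 kg.
Tool frame: the origin (TCP) lies midway between the tips of the shut fingers; the grasp point (between the pads) lies 19 mm behind it; z points along the fingers, y is the line along which they close (so a half turn about z gives the same grasp; the last joint's range is limited). The gripper opens to 95 mm and grips with 3 to 60 N. Pads are 20 mm wide; open, the fingers measure 119 mm over their backs; the gripper's body (75 mm by 180 mm) begins 59 mm behind the grasp point.
Start: joints at [1.145, 0.491, 1.559, -0, 1.092, -0.106], TCP at [0.196, 0.593, 0.215] pointing down, gripper open.
Joint ranges: [-3.1, 3.1], [-0.84, 2.19], [0.05, 2.79], [-1.13, 4.28], [0.06, 2.93], [-2.69, 2.69]. Speed limits (rad/s): [2.22, 2.22, 2.79, 3.14, 3.14, 3.14].

## Interface

Orientations are given as a unit quaternion [x, y, z, w].
In Python, from plant import bot gives the robot as it stands.
- The arm moves only by the tool play_rows, never from a script. Its arguments are lists of equal length, an entry for each row: "rot": the turn, a rotation vector about the tool's x, y, z in degrees, a list of three; "linear": the shift along the tool's x, y, z in cm, a list of three; "gripper": the opening in per cent of the stroke, from 0 (shut) to 100 (fully open). In form: {"rot": [[ax, ay, az], ...], "linear": [[dx, dy, dz], ...], "gripper": [gripper, ...]}. A call has exactly 10 rows; each row is the pose to reach, as a shift and turn from the pose commanded when the call began, along the tool's axes at that moment; what a row does not reach only later rows make up. A row lasts 1/10 s, in which the tool goes at most 50 mm and 8.59 degrees, less where a joint would pass 70% of its speed; a pose out of reach is approached as far as the arm can. A call with a gripper value outside its range is refused whole. The fingers move at their own pace and stop on an object; "force" is the grip in N (left out, the last holds). Time passes only in rows, so rows that repeat a pose let the fingers close, or fill a call up. It gives the time, the measured TCP pose, the force, the opening and the grip force at its end, in the units of the state.
- bot.get_state(): the state, without advancing time (a new reading comes with each control period).
- bot.grab_frame(name): name is "scene" or "top" or "wrist"; returns (picture, depth): 400x640x3 uint8, red, green, blue; 400x640 float32, m along the optical axis (not along the pixel's ray), 0 where there is no reading.
- bot.camera_info(name): a dict with "camera_matrix" (3x3 intrinsics, pixels), "R" (3x3) and "t" (3): a world point X has camera coordinates R X + t; the wrist camera has in their place "T_tool_cam" (4x4, takes a point from camera to tool coordinates, whose origin is the TCP and whose axes are the flange's). Camera axes: x right, y down, z forward; pixel columns grow to the right and rows downward; lengths in m; the calibration is good to about 2 mm. A picture is of the moment at which its call begins: read the wrist's pose just before it. camera_info takes no time and is no camera call.
- bot.finish_job(): hands the job in; it is judged then, once.
The state is a dict: "t": time; "joints": joint angles; "qd": joint speeds; "joint_efforts": joint torques, N m; "position": TCP position; "eef_rot": TCP orientation; "wrist_force": force on the tool from outside, world axes, zero at the start; "torque": the same for the moment, N m; "opening": finger opening in m; "gripper_force": force on a finger pad.
Only numpy, scipy, OpenCV 4.12 (cv2) and the standard library are available. Lean on these libraries where they do the work, as an engineer would, in place of code of your own. Each camera call takes 0.05 s, during which the arm holds its last target. There are 200 camera calls.

## Working session

There is one attempt and no reset: what is moved stays moved. The work goes in short steps, Python scripts to look and compute and a tool call to move; the robot and the scene stay as the last step left them, time stands still between calls to the robot, and variables do not carry over. Pictures are saved under pics/ and viewed, at most 10 in all, crops included, and the job is handed in when it is done.

Besides the shell and the picture viewer there is one more tool, called after "Call:" by a JSON object that holds its "name" and its "arguments". play_rows: Moves the arm, as the interface text tells. Its arguments: {"type":"object","properties":{"rot":{"type":"array","items":{"type":"array","items":{"type":"number"}}},"linear":{"type":"array","items":{"type":"array","items":{"type":"number"}}},"gripper":{"type":"array","items":{"type":"number"}},"force":{"type":"number"}},"required":["rot","linear","gripper"]}

```bash
mkdir -p pics; ls
python3 - <<'E'
from plant import bot
import cv2,numpy as np
s=bot.get_state();print(s)
for n in("scene","top"):
    p,d=bot.grab_frame(n);cv2.imwrite(f"pics/{n}0.png",p[:,:,::-1]);np.savez(f"{n}0.npz",p=p,d=d)
    c=bot.camera_info(n);print(n,c)
print(bot.camera_info("wrist"))
E
```

```text
pics
{'t': 0.0, 'joints': array([ 1.14540652e+00,  4.91552386e-01,  1.55946550e+00, -4.49868762e-08,
        1.09169889e+00, -1.05588666e-01]), 'qd': array([ 2.46639283e-04,  2.41948331e-03, -1.04416785e-03,  6.25770474e-05,
        4.32822318e-04,  4.56236867e-04]), 'joint_efforts': array([-1.88320497e-03, -6.12640715e+01, -2.58175153e+01,  6.91307872e-02,
        4.82061657e-02, -7.41707709e-05]), 'position': array([0.19635332, 0.5930899 , 0.21406068]), 'eef_rot': array([ 1.59220011e-01,  9.87242965e-01, -5.42377488e-04, -1.47456040e-04]), 'wrist_force': array([-0.53714559,  0.37177675,  0.14223543]), 'torque': array([ 0.03131974,  0.0164246 , -0.03546325]), 'gripper_force': 0.0, 'opening': 0.09517031002861723}
scene {'camera_matrix': array([[367.97612103,   0.        , 326.82314138],
       [  0.        , 367.97612103, 197.46556952],
       [  0.        ,   0.        ,   1.        ]]), 'R': array([[-0.27362478,  0.96162164,  0.02032975],
       [ 0.66664833,  0.20484281, -0.71667247],
       [-0.69333216, -0.18254655, -0.69711353]]), 't': array([ 0.25412494, -0.2410515 ,  1.244545
[... 215 characters left out ...]
4004 ,  0.02041127],
       [-0.99569811,  0.02604837, -0.08891992],
       [ 0.08833493, -0.02281038, -0.99582962]]), 't': array([-0.12582536,  0.55823022,  1.50017115])}
{'camera_matrix': array([[313.47533778,   0.        , 316.84896765],
       [  0.        , 313.47533778, 200.55955943],
       [  0.        ,   0.        ,   1.        ]]), 'T_tool_cam': array([[ 7.09175625e-04, -9.64763710e-01, -2.63116856e-01,
         7.42853366e-02],
       [ 9.99999659e-01,  5.73104400e-04,  5.93899829e-04,
        -3.87656849e-04],
       [-4.22179575e-04, -2.63117188e-01,  9.64763788e-01,
        -1.69139017e-01],
       [ 0.00000000e+00,  0.00000000e+00,  0.00000000e+00,
         1.00000000e+00]])}
```

View pics/scene0.png

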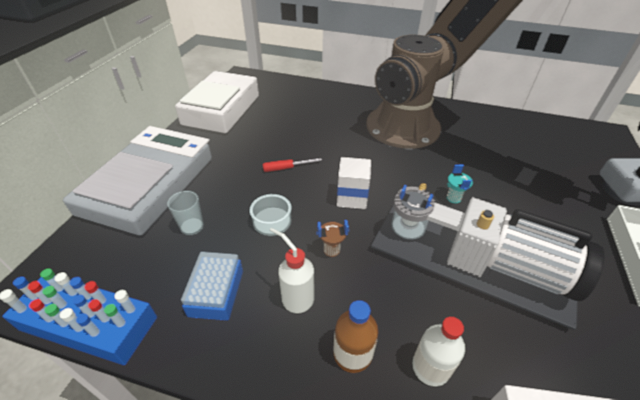

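View pics/top0.png

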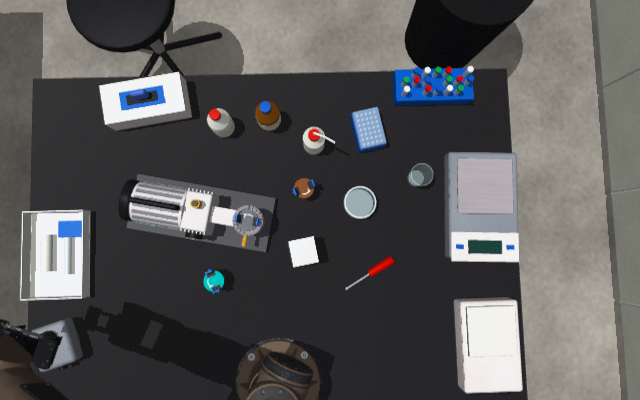

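The filter-shaped things are a brown one at top (304,188), a turquoise one at (214,281), and a grey cap with blue tabs in the pump's pot at (248,220). The grey one in the pot fits the description. The dish is at (360,203). I'll confirm the filter in a crop and measure.

```bash
cat > h.py <<'E'
import numpy as np,cv2
from plant import bot
def cam(n,s=None):
    c=bot.camera_info(n);K=c["camera_matrix"]
    if n!="wrist":
        R=c["R"];return K,R.T,-R.T@c["t"]
    from scipy.spatial.transform import Rotation as Ro
    T=c["T_tool_cam"];Rt=Ro.from_quat(s["eef_rot"]).as_matrix()
    return K,Rt@T[:3,:3],Rt@T[:3,3]+s["position"]
def onplane(C,uv,z):
    K,R,o=C;d=R@np.linalg.inv(K)@np.array([uv[0],uv[1],1.]);return o+d*(z-o[2])/d[2]
def proj(C,X):
    K,R,o=C;p=K@(R.T@(np.asarray(X)-o));return p[:2]/p[2]
def blue(p):
    h=cv2.cvtColor(p,cv2.COLOR_RGB2HSV);return cv2.inRange(h,(105,120,60),(125,255,255))
E
python3 - <<'E'
from h import *
for n,box in(("top",(215,185,285,255)),("scene",(385,175,445,245))):
    f=np.load(n+"0.npz");p,d=f["p"],f["d"];C=cam(n)
    x0,y0,x1,y1=box
    m=blue(p);k,l,st,ce=cv2.connectedComponentsWithStats(m)
    for i in range(1,k):
        u,v=ce[i]
        if x0<u<x1 and y0<v<y1: print(n,ce[i],st[i],onplane(C,ce[i],.147),onplane(C,ce[i],.137))
    cv2.imwrite(f"pics/{n}c.png",cv2.resize(p[y0:y1,x0:x1,::-1],None,fx=6,fy=6,interpolation=cv2.INTER_CUBIC))
a=cv2.imread("pics/topc.png");b=cv2.imread("pics/scenec.png");b=cv2.resize(b,(360,420));cv2.imwrite("pics/crop.png",np.hstack([a,b]))
f=np.load("top0.npz");C=cam("top")
# dish rim top z=.045: ellipse of light region
g=cv2.cvtColor(f["p"],cv2.COLOR_RGB2GRAY);m=(g>60).astype(np.uint8);m[:170]=0;m[238:]=0;m[:,:335]=0;m[:,385:]=0
c=max(cv2.findContours(m,0,2)[0],key=cv2.contourArea);e=cv2.fitEllipse(c);print("dish",e,onplane(C,e[0],.045),onplane(C,e[0],.03))
# base plate
h=cv2.cvtColor(f["p"],cv2.COLOR_RGB2HSV)
print("wrist dep",f["d"][203,360],f["d"][220,248])
for uv in((134,175),(275,199),(267,251),(127,230)):print(onplane(C,uv,.02))
E
```

```text
top [236.34782609 217.65217391] [235 214   4   8  23] [0.48906951 0.09515751 0.147     ] [0.48956466 0.09659576 0.137     ]
top [257.15384615 221.65384615] [255 218   5   8  26] [0.47634756 0.03750129 0.147     ] [0.47675178 0.03852746 0.137     ]
scene [402.92105263 191.02631579] [401 185   6  14  38] [0.48566825 0.0423494  0.147     ] [0.47447455 0.04253655 0.137     ]
scene [429.11904762 200.19047619] [426 194   7  14  42] [0.49772482 0.09940452 0.147     ] [0.48675329 0.10064305 0.137     ]
dish ((359.533935546875, 202.0121612548828), (32.773597717285156, 33.23595428466797), 2.8246779441833496) [ 0.53125994 -0.26081724  0.045     ] [ 0.53237379 -0.26236355  0.03      ]
wrist dep 1.5464014 1.4210387
[0.63392593 0.42286898 0.02      ]
[ 0.54917451 -0.00502282  0.02      ]
[0.39191455 0.02231617 0.02      ]
[0.4669591  0.44305917 0.02      ]
```

View pics/crop.png

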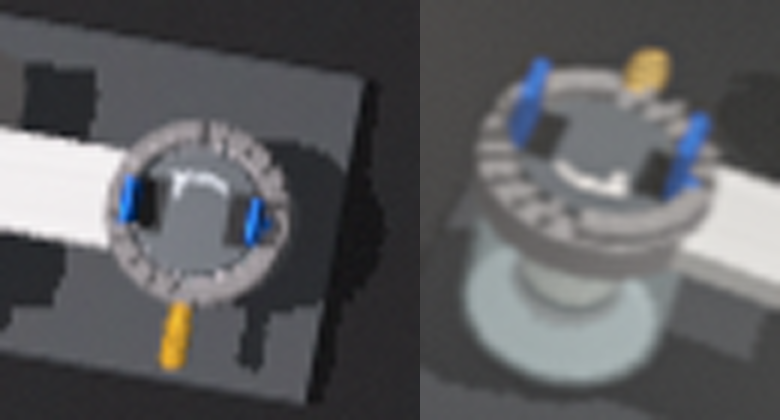

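The crop confirms it: a grey cap with two blue tabs, locked in the pump's pot and opening beside the brass barb. I'm moving above it.

Call:
{"name": "play_rows", "arguments": {"rot": [[0,0,8],[0,0,16],[0,0,24],[0,0,32],[0,0,40],[0,0,48],[0,0,56],[0,0,64],[0,0,72],[0,0,80]], "linear": [[0,0,-4],[-3,-3,-7],[-6,-6,-7],[-9.5,-9,-7],[-13,-12,-7],[-16.5,-15.3,-7],[-20,-18.6,-7],[-23.5,-22,-7],[-27,-25.2,-7],[-30.5,-28.5,-7]], "gripper": [100,100,100,100,100,100,100,100,100,100], "force": 22}}

```text
t: 1.1
position: [0.3968, 0.2251, 0.2846]
eef_rot: [0.758, 0.652, 0.0, -0.0]
wrist_force: [1.0, 1.2, 0.0]
opening: 0.0953
gripper_force: 0.0
```

```bash
cat >> h.py <<'E'
def togo(xyz,xang):
    "shift (cm, tool axes) and turn about tool z (deg) to reach TCP xyz with tool x at xang deg"
    from scipy.spatial.transform import Rotation as Ro
    s=bot.get_state();R=Ro.from_quat(s["eef_rot"]).as_matrix()
    a=np.radians(xang);G=np.array([[np.cos(a),np.sin(a),0],[np.sin(a),-np.cos(a),0],[0,0,-1]])
    print("t",s["t"],"pos",s["position"].round(4),"j6",s["joints"][5].round(3),"lin",(R.T@(np.array(xyz)-s["position"])*100).round(2),"rot",Ro.from_matrix(R.T@G).as_rotvec(degrees=True).round(1),"f",s["wrist_force"].round(1),s["torque"].round(2),"open",s["opening"].round(4),"g",s["gripper_force"])
E
python3 -c "
from h import *
togo([.483,.067,.23],-11)"
```

```text
Traceback (most recent call last):
  File "h.py", line 21, in togo
    print("t",s["t"],"pos",s["position"].round(4),"j6",s["joints"][5].round(3),"lin",(R.T@(np.array(xyz)-s["position"])*100).round(2),"rot",Ro.from_matrix(R.T@G).as_rotvec(degrees=True).round(1),"f",s["wrist_force"].round(1),s["torque"].round(2),"open",s["opening"].round(4),"g",s["gripper_force"])
                                                                                                                                                                                                                                                             ^^^^^^^^^^^^^^^^^^
AttributeError: 'float' object has no attribute 'round'
```

```bash
sed -i 's/s\["opening"\].round(4)/round(s["opening"],4)/' h.py; python3 -c "
from h import *
togo([.483,.067,.23],-11)"
```

```text
t 1.1 pos [0.3968 0.2251 0.2846] j6 0.522 lin [-14.34  10.89   5.46] rot [-0.  -0.  92.4] f [1.  1.2 0. ] [-0.08  0.06 -0.01] open 0.0953 g 0.0
```

Call:
{"name": "play_rows", "arguments": {"rot": [[0,0,8.5],[0,0,17],[0,0,25.5],[0,0,34],[0,0,42.5],[0,0,51],[0,0,59.5],[0,0,68],[0,0,76.5],[0,0,84]], "linear": [[-2,1.5,0],[-4,3,0],[-6,4.5,0],[-8,6,0],[-10,7.5,0],[-12,9,0],[-14.3,10.9,1],[-14.3,10.9,3],[-14.3,10.9,5],[-14.3,10.9,5.5]], "gripper": [100,100,100,100,100,100,100,100,100,100]}}

```text
t: 2.1
position: [0.4827, 0.0693, 0.2276]
eef_rot: [1.0, -0.024, -0.002, 0.0]
wrist_force: [-0.2, 0.6, 1.3]
opening: 0.095
gripper_force: 0.0
```

Run:
```python
from h import *
togo([.483,.067,.23],-11)
s=bot.get_state();p,d=bot.grab_frame("wrist");cv2.imwrite("pics/w1.png",p[:,:,::-1])
C=cam("wrist",s);m=blue(p);k,l,st,ce=cv2.connectedComponentsWithStats(m)
for i in range(1,k):
    if st[i,4]>60:print(ce[i].round(1),st[i],onplane(C,ce[i],.137).round(4),d[int(ce[i][1]),int(ce[i][0])])
```

```text
t 2.1 pos [0.4827 0.0693 0.2276] j6 1.625 lin [ 0.04  0.23 -0.24] rot [0.  0.2 8.3] f [-0.2  0.6  1.3] [-0.02  0.15  0.01] open 0.095 g 0.0
[510.5  72.1] [497  58  28  28 534] [ 0.5809 -0.0851  0.137 ] 0.29149663
[450.3 101.1] [439  89  24  25 408] [ 0.5616 -0.0401  0.137 ] 0.29609308
[281.5 199.3] [276 184  12  32 239] [0.4877 0.0991 0.137 ] 0.25975874
[349.5 209.2] [344 194  13  32 284] [0.4761 0.0411 0.137 ] 0.26128682
[447.8 226.1] [411 215  77  23 771] [ 0.4566 -0.0449  0.137 ] 0.36213696
[219.5 314.3] [208 306  24  20 279] [0.377 0.167 0.137] 0.3625089
```

View pics/w1.png

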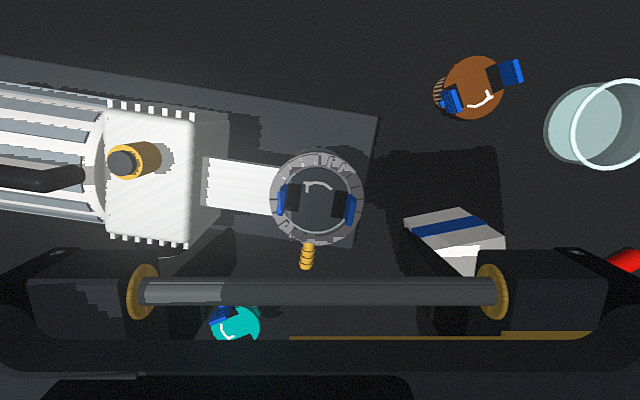

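The picture shows the filter's tabs at (281,199) and (349,209), with the barb at (307,256) and the brown look-alike at (475,88). Next I align the tool, lower it and re-measure.

Call:
{"name": "play_rows", "arguments": {"rot": [[0,0,4],[0,0,8],[0,0,8.5],[0,0,8.5],[0,0,8.5],[0,0,8.5],[0,0,8.5],[0,0,8.5],[0,0,8.5],[0,0,8.5]], "linear": [[0,0.1,1],[0,0.1,2],[0,0.1,3],[0,0.1,4],[0,0.1,4],[0,0.1,4],[0,0.1,4],[0,0.1,4],[0,0.1,4],[0,0.1,4]], "gripper": [100,100,100,100,100,100,100,100,100,100]}}

```text
t: 3.15
position: [0.4836, 0.0686, 0.1898]
eef_rot: [0.996, -0.094, 0.0, -0.0]
wrist_force: [-0.2, 0.3, 0.5]
opening: 0.0954
gripper_force: 0.0
```

Run:
```python
from h import *
s=bot.get_state();p,d=bot.grab_frame("wrist");cv2.imwrite("pics/w2.png",p[:,:,::-1])
C=cam("wrist",s);m=blue(p);k,l,st,ce=cv2.connectedComponentsWithStats(m)
K,R,o=C
def pt(u,v):
    z=d[int(v),int(u)];return o+R@(np.linalg.inv(K)@np.array([u,v,1.])*z)
P=[]
for i in range(1,k):
    w=onplane(C,ce[i],.137)
    if st[i,4]>100 and np.hypot(w[0]-.482,w[1]-.07)<.05:
        ys,xs=np.nonzero(l==i);Q=np.array([pt(u,v) for u,v in zip(xs,ys)])
        print(ce[i].round(1),st[i],w.round(4),"3d med",np.median(Q,0).round(4),"z",np.percentile(Q[:,2],[5,50,95]).round(4));P.append(w)
c=(P[0]+P[1])/2;a=np.degrees(np.arctan2(*(P[0]-P[1])[1::-1]));print("centre",c.round(4),"ang",a,np.linalg.norm(P[0]-P[1]))
togo([c[0],c[1],.13],-11)
# bar between pot and head
ax=np.array([np.cos(np.radians(79)),np.sin(np.radians(79))])
for r in(.05,.06,.08):
    q=c[:2]+r*ax
    for z in(.1,.12):
        u,v=proj(C,[*q,z])
        if 0<u<640 and 0<v<400: print("bar",r,pt(u,v).round(3))
```

```text
[276.  219.3] [271 201  11  38 335] [0.4878 0.0986 0.137 ] 3d med [0.4896 0.0977 0.1453] z [0.124  0.1453 0.1468]
[354.9 220.1] [349 202  13  38 372] [0.4762 0.0408 0.137 ] 3d med [0.4782 0.0413 0.145 ] z [0.1237 0.145  0.147 ]
centre [0.482  0.0697 0.137 ] ang 78.62047909686996 0.058895180791039094
t 3.2 pos [0.4836 0.0686 0.1898] j6 1.765 lin [-0.17 -0.07  5.98] rot [-0.  -0.   0.2] f [ 0.3 -0.4 -0.3] [0.02 0.11 0.02] open 0.095 g 0.0
bar 0.05 [0.495 0.116 0.113]
bar 0.05 [0.49  0.121 0.113]
bar 0.06 [0.497 0.125 0.113]
bar 0.06 [0.492 0.13  0.114]
bar 0.08 [0.5   0.143 0.113]
bar 0.08 [0.496 0.151 0.113]
```

Call:
{"name": "play_rows", "arguments": {"rot": [[0,0,0],[0,0,0],[0,0,0],[0,0,0],[0,0,0],[0,0,0],[0,0,0],[0,0,0],[0,0,0],[0,0,0]], "linear": [[-0.1,-0.1,1.5],[-0.1,-0.1,3],[-0.1,-0.1,4.5],[-0.1,-0.1,5.5],[-0.1,-0.1,6],[-0.1,-0.1,6],[-0.1,-0.1,6],[-0.1,-0.1,6],[-0.1,-0.1,6],[-0.1,-0.1,6]], "gripper": [100,100,100,100,100,90,80,75,73,71], "force": 22}}

```text
t: 4.2
position: [0.4829, 0.0698, 0.1299]
eef_rot: [0.996, -0.094, 0.0, -0.0]
wrist_force: [0.5, -0.6, -0.9]
opening: 0.0684
gripper_force: 0.0
```

Run:
```python
from h import *
togo([.483,.0696,.13],-11.3)
```

```text
t 4.2 pos [0.4829 0.0698 0.1299] j6 1.768 lin [ 0.02  0.02 -0.01] rot [-0.  -0.   0.5] f [ 0.5 -0.6 -0.9] [-0.09  0.19  0.01] open 0.0684 g 0.0
```

Call:
{"name": "play_rows", "arguments": {"rot": [[0,0,0],[0,0,0],[0,0,0],[0,0,0],[0,0,0],[0,0,0],[0,0,0],[0,0,0],[0,0,0],[0,0,0]], "linear": [[0,0,0],[0,0,0],[0,0,0],[0,0,0],[0,0,0],[0,0,0],[0,0,0],[0,0,0],[0,0,0],[0,0,0]], "gripper": [69,68,67,66,65,64,63,62,61,60], "force": 22}}

```text
t: 5.2
position: [0.4828, 0.0698, 0.1296]
eef_rot: [0.996, -0.094, 0.0, -0.0]
wrist_force: [-0.2, -0.3, 1.7]
opening: 0.0578
gripper_force: 14.3
```

Run:
```python
from h import *
togo([.483,.0696,.13],-11.3)
```

```text
t 5.2 pos [0.4828 0.0698 0.1296] j6 1.768 lin [ 0.03  0.02 -0.04] rot [-0.  -0.   0.5] f [-0.2 -0.3  1.7] [-0.04  0.18 -0.02] open 0.0578 g 14.349588453769684
```

Call:
{"name": "play_rows", "arguments": {"rot": [[0,0,0],[0,0,0],[0,0,0],[0,0,0],[0,0,0],[0,0,0],[0,0,0],[0,0,0],[0,0,0],[0,0,0]], "linear": [[0,0,0],[0,0,0],[0,0,0],[0,0,0],[0,0,0],[0,0,0],[0,0,0],[0,0,0],[0,0,0],[0,0,0]], "gripper": [59,58,57,56,55,54,52,50,50,50], "force": 22}}

```text
t: 6.2
position: [0.4827, 0.0698, 0.1296]
eef_rot: [0.996, -0.094, 0.0, -0.0]
wrist_force: [-0.7, -0.5, 1.1]
opening: 0.0535
gripper_force: 22.0
```

Run:
```python
from h import *
togo([.483,.0696,.13],-11.3)
```

```text
t 6.2 pos [0.4827 0.0698 0.1296] j6 1.768 lin [ 0.03  0.01 -0.04] rot [-0.  -0.   0.5] f [-0.7 -0.5  1.1] [-0.04  0.22 -0.03] open 0.0535 g 21.9802924990654
```

Call:
{"name": "play_rows", "arguments": {"rot": [[0,0,-2],[0,0,-5],[0,0,-8],[0,0,-11],[0,0,-14],[0,0,-17],[0,0,-20],[0,0,-22],[0,0,-24],[0,0,-24]], "linear": [[0,0,0],[0,0,0],[0,0,0],[0,0,0],[0,0,0],[0,0,0],[0,0,0],[0,0,0],[0,0,0],[0,0,0]], "gripper": [50,50,50,50,50,50,50,50,50,50], "force": 22}}

```text
t: 7.2
position: [0.4828, 0.0699, 0.1296]
eef_rot: [0.993, 0.115, 0.0, -0.0]
wrist_force: [0.5, 1.0, 1.3]
opening: 0.0537
gripper_force: 22.0
```

```bash
cat > st.py <<'E'
from h import *
from scipy.spatial.transform import Rotation as Ro
s=bot.get_state();x=Ro.from_quat(s["eef_rot"]).as_matrix()[:,0]
print("t",round(s["t"],2),"turned",round(np.degrees(np.arctan2(x[1],x[0]))+10.8,2),"torque",s["torque"].round(3),"f",s["wrist_force"].round(1),s["position"].round(4),"open",round(s["opening"],4),"g",round(s["gripper_force"],1),"e6",s["joint_efforts"][5].round(3))
E
python3 st.py
```

```text
t 7.2 turned 24.0 torque [0.116 0.148 0.109] f [0.5 1.  1.3] [0.4828 0.0699 0.1296] open 0.0537 g 22.0 e6 -0.459
```

Call:
{"name": "play_rows", "arguments": {"rot": [[0,0,-2],[0,0,-4],[0,0,-6],[0,0,-8],[0,0,-9],[0,0,-10],[0,0,-10.5],[0,0,-11],[0,0,-11.5],[0,0,-12]], "linear": [[0,0,0],[0,0,0],[0,0,0],[0,0,0],[0,0,0],[0,0,0],[0,0,0],[0,0,0],[0,0,0],[0,0,0]], "gripper": [50,50,50,50,50,50,50,50,50,50], "force": 22}}

```text
t: 8.2
position: [0.4828, 0.0698, 0.1296]
eef_rot: [0.976, 0.218, 0.0, -0.0]
wrist_force: [-0.6, 0.7, 1.2]
opening: 0.0535
gripper_force: 22.0
```

```bash
python3 st.py; python3 -c "
from h import *
p,d=bot.grab_frame('wrist');cv2.imwrite('pics/w3.png',p[:,:,::-1]);q,d=bot.grab_frame('scene');cv2.imwrite('pics/s3.png',cv2.resize(q[150:270,350:480,::-1],None,fx=5,fy=5))"; python3 st.py
```

```text
t 8.2 turned 36.01 torque [ 0.11   0.157 -0.086] f [-0.6  0.7  1.2] [0.4828 0.0698 0.1296] open 0.0535 g 22.0 e6 0.01
t 8.3 turned 35.99 torque [ 0.147  0.216 -0.077] f [-0.3  0.7  1.6] [0.4827 0.0698 0.1296] open 0.0537 g 22.0 e6 -0.216
```

View pics/w3.png

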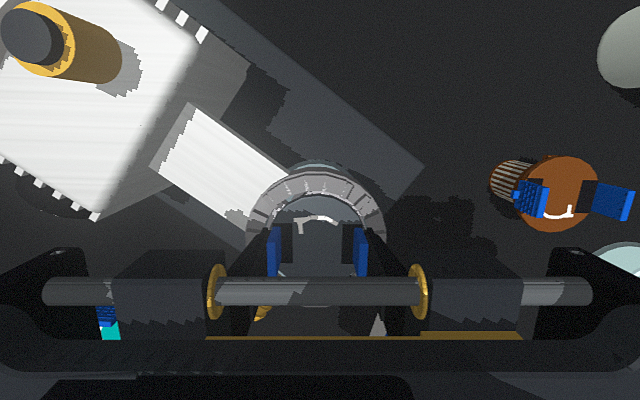

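The cap is turning with the gripper: the tabs at (273,250) and (361,250) line up with the fingers. Before approaching the stop I'll check how stiff the grip is in torsion with a tiny back-turn.

Call:
{"name": "play_rows", "arguments": {"rot": [[0,0,-0.1],[0,0,-0.2],[0,0,-0.3],[0,0,-0.4],[0,0,-0.5],[0,0,-0.5],[0,0,-0.5],[0,0,-0.5],[0,0,-0.4],[0,0,-0.3]], "linear": [[0,0,0],[0,0,0],[0,0,0],[0,0,0],[0,0,0],[0,0,0],[0,0,0],[0,0,0],[0,0,0],[0,0,0]], "gripper": [50,50,50,50,50,50,50,50,50,50], "force": 20}}

```text
t: 9.3
position: [0.4828, 0.0698, 0.1296]
eef_rot: [0.975, 0.221, 0.0, 0.0]
wrist_force: [0.0, 1.3, 1.7]
opening: 0.0536
gripper_force: 20.0
```

```bash
python3 st.py
```

```text
t 9.3 turned 36.28 torque [0.169 0.184 0.059] f [0.  1.3 1.7] [0.4828 0.0698 0.1296] open 0.0536 g 20.0 e6 0.018
```

Call:
{"name": "play_rows", "arguments": {"rot": [[0,0,-0.3],[0,0,-0.6],[0,0,-0.9],[0,0,-1.2],[0,0,-1.5],[0,0,-1.8],[0,0,-2.1],[0,0,-2.4],[0,0,-2.6],[0,0,-2.8]], "linear": [[0,0,0],[0,0,0],[0,0,0],[0,0,0],[0,0,0],[0,0,0],[0,0,0],[0,0,0],[0,0,0],[0,0,0]], "gripper": [50,50,50,50,50,50,50,50,50,50], "force": 22}}

```text
t: 10.3
position: [0.4827, 0.0698, 0.1296]
eef_rot: [0.97, 0.244, 0.0, -0.0]
wrist_force: [-0.7, 0.9, 1.5]
opening: 0.0539
gripper_force: 22.0
```

```bash
python3 st.py
```

```text
t 10.3 turned 39.09 torque [ 0.098  0.247 -0.174] f [-0.7  0.9  1.5] [0.4827 0.0698 0.1296] open 0.0539 g 22.0 e6 -0.093
```

Call:
{"name": "play_rows", "arguments": {"rot": [[0,0,-0.1],[0,0,-0.2],[0,0,-0.3],[0,0,-0.4],[0,0,-0.4],[0,0,-0.4],[0,0,-0.4],[0,0,-0.4],[0,0,-0.4],[0,0,-0.4]], "linear": [[0,0,0],[0,0,0],[0,0,0],[0,0,0],[0,0,0],[0,0,0],[0,0,0],[0,0,0],[0,0,0],[0,0,0]], "gripper": [50,50,50,50,50,50,50,50,50,50], "force": 22}}

```text
t: 11.3
position: [0.4827, 0.0698, 0.1296]
eef_rot: [0.969, 0.248, 0.0, -0.0]
wrist_force: [-0.2, 0.9, 2.8]
opening: 0.0539
gripper_force: 22.0
```

```bash
python3 st.py
```

```text
t 11.3 turned 39.48 torque [ 0.14   0.279 -0.138] f [-0.2  0.9  2.8] [0.4827 0.0698 0.1296] open 0.0539 g 22.0 e6 -0.132
```

Just friction; not the stop. I carry on.

Call:
{"name": "play_rows", "arguments": {"rot": [[0,0,-0.3],[0,0,-0.6],[0,0,-0.9],[0,0,-1.2],[0,0,-1.5],[0,0,-1.8],[0,0,-2.1],[0,0,-2.4],[0,0,-2.7],[0,0,-3]], "linear": [[0,0,0],[0,0,0],[0,0,0],[0,0,0],[0,0,0],[0,0,0],[0,0,0],[0,0,0],[0,0,0],[0,0,0]], "gripper": [50,50,50,50,50,50,50,50,50,50], "force": 22}}

```text
t: 12.3
position: [0.4827, 0.0698, 0.1296]
eef_rot: [0.962, 0.273, -0.0, -0.0]
wrist_force: [-2.1, 1.7, 2.4]
opening: 0.0535
gripper_force: 22.0
```

```bash
python3 st.py
```

```text
t 12.3 turned 42.5 torque [ 0.306  0.375 -0.202] f [-2.1  1.7  2.4] [0.4827 0.0698 0.1296] open 0.0535 g 22.0 e6 -0.071
```

```bash
cat > tabs.py <<'E'
from h import *
p,d=bot.grab_frame("wrist")
for q in(cv2.imread("pics/w3.png")[:,:,::-1],p):
    m=blue(np.ascontiguousarray(q));m[:180]=0;m[285:]=0;m[:,:230]=0;m[:,400:]=0
    k,l,st,ce=cv2.connectedComponentsWithStats(m);print([(ce[i].round(1),st[i]) for i in range(1,k) if st[i,4]>100])
E
python3 tabs.py
```

```text
[(array([273.4, 251.7]), array([266, 227,  16,  50, 627], dtype=int32)), (array([360. , 252.3]), array([352, 227,  17,  50, 649], dtype=int32))]
[(array([273.4, 251.7]), array([266, 227,  15,  50, 621], dtype=int32)), (array([360. , 252.2]), array([353, 227,  16,  50, 640], dtype=int32))]
```

Call:
{"name": "play_rows", "arguments": {"rot": [[0,0,-0.1],[0,0,-0.2],[0,0,-0.3],[0,0,-0.4],[0,0,-0.5],[0,0,-0.5],[0,0,-0.5],[0,0,-0.5],[0,0,-0.5],[0,0,-0.5]], "linear": [[0,0,0],[0,0,0],[0,0,0],[0,0,0],[0,0,0],[0,0,0],[0,0,0],[0,0,0],[0,0,0],[0,0,0]], "gripper": [50,50,50,50,50,50,50,50,50,50], "force": 22}}

```text
t: 13.35
position: [0.4827, 0.0698, 0.1296]
eef_rot: [0.961, 0.277, -0.0, -0.0]
wrist_force: [-1.9, 2.8, 2.8]
opening: 0.054
gripper_force: 22.0
```

```bash
python3 st.py
```

```text
t 13.35 turned 42.98 torque [ 0.441  0.55  -0.152] f [-1.9  2.8  2.8] [0.4827 0.0698 0.1296] open 0.054 g 22.0 e6 -0.146
```

Call:
{"name": "play_rows", "arguments": {"rot": [[0,0,-0.3],[0,0,-0.6],[0,0,-0.9],[0,0,-1.2],[0,0,-1.5],[0,0,-1.8],[0,0,-2.1],[0,0,-2.4],[0,0,-2.7],[0,0,-3]], "linear": [[0,-0.01,0],[0,-0.02,0],[0,-0.03,0],[0,-0.03,0],[0,-0.03,0],[0,-0.03,0],[0,-0.03,0],[0,-0.03,0],[0,-0.03,0],[0,-0.03,0]], "gripper": [50,50,50,50,50,50,50,50,50,50], "force": 22}}

```text
t: 14.35
position: [0.4827, 0.07, 0.1297]
eef_rot: [0.953, 0.302, 0.0, 0.0]
wrist_force: [-0.6, -0.7, 1.4]
opening: 0.0536
gripper_force: 22.0
```

```bash
python3 st.py
```

```text
t 14.35 turned 46.0 torque [-0.153  0.151 -0.138] f [-0.6 -0.7  1.4] [0.4827 0.07   0.1297] open 0.0536 g 22.0 e6 -0.05
```

Lateral force relieved. I go on in 3° steps, watching the vertical force: the spring plate's 9 N should appear just before the stop.

Call:
{"name": "play_rows", "arguments": {"rot": [[0,0,-0.3],[0,0,-0.6],[0,0,-0.9],[0,0,-1.2],[0,0,-1.5],[0,0,-1.8],[0,0,-2.1],[0,0,-2.4],[0,0,-2.7],[0,0,-3]], "linear": [[0,0,0],[0,0,0],[0,0,0],[0,0,0],[0,0,0],[0,0,0],[0,0,0],[0,0,0],[0,0,0],[0,0,0]], "gripper": [50,50,50,50,50,50,50,50,50,50], "force": 22}}

```text
t: 15.35
position: [0.4826, 0.0701, 0.1296]
eef_rot: [0.945, 0.327, 0.0, -0.0]
wrist_force: [-0.5, 0.4, 3.2]
opening: 0.0539
gripper_force: 22.0
```

```bash
python3 st.py
```

```text
t 15.35 turned 49.0 torque [-0.013  0.079 -0.14 ] f [-0.5  0.4  3.2] [0.4826 0.0701 0.1296] open 0.0539 g 22.0 e6 -0.043
```

Call:
{"name": "play_rows", "arguments": {"rot": [[0,0,-0.3],[0,0,-0.6],[0,0,-0.9],[0,0,-1.2],[0,0,-1.5],[0,0,-1.8],[0,0,-2.1],[0,0,-2.4],[0,0,-2.7],[0,0,-3]], "linear": [[0,0,0],[0,0,0],[0,0,0],[0,0,0],[0,0,0],[0,0,0],[0,0,0],[0,0,0],[0,0,0],[0,0,0]], "gripper": [50,50,50,50,50,50,50,50,50,50], "force": 22}}

```text
t: 16.35
position: [0.4825, 0.0701, 0.1296]
eef_rot: [0.936, 0.352, 0.0, -0.0]
wrist_force: [0.0, 0.5, 3.4]
opening: 0.0534
gripper_force: 22.0
```

```bash
python3 st.py
```

```text
t 16.35 turned 52.0 torque [ 0.176  0.244 -0.135] f [0.  0.5 3.4] [0.4825 0.0701 0.1296] open 0.0534 g 22.0 e6 -0.041
```

Call:
{"name": "play_rows", "arguments": {"rot": [[0,0,-0.3],[0,0,-0.6],[0,0,-0.9],[0,0,-1.2],[0,0,-1.5],[0,0,-1.8],[0,0,-2.1],[0,0,-2.4],[0,0,-2.7],[0,0,-3]], "linear": [[0,0,0],[0,0,0],[0,0,0],[0,0,0],[0,0,0],[0,0,0],[0,0,0],[0,0,0],[0,0,0],[0,0,0]], "gripper": [50,50,50,50,50,50,50,50,50,50], "force": 22}}

```text
t: 17.35
position: [0.4825, 0.0701, 0.1296]
eef_rot: [0.927, 0.376, -0.0, -0.0]
wrist_force: [-1.8, 2.1, 4.8]
opening: 0.0536
gripper_force: 22.0
```

```bash
python3 st.py
```

```text
t 17.35 turned 55.0 torque [ 0.414  0.452 -0.107] f [-1.8  2.1  4.8] [0.4825 0.0701 0.1296] open 0.0536 g 22.0 e6 -0.05
```

Call:
{"name": "play_rows", "arguments": {"rot": [[0,0,-0.2],[0,0,-0.4],[0,0,-0.6],[0,0,-0.8],[0,0,-1],[0,0,-1.2],[0,0,-1.4],[0,0,-1.6],[0,0,-1.8],[0,0,-2]], "linear": [[0,-0.01,0],[0,-0.02,0],[0,-0.03,0],[0,-0.03,0],[0,-0.03,0],[0,-0.03,0],[0,-0.03,0],[0,-0.03,0],[0,-0.03,0],[0,-0.03,0]], "gripper": [50,50,50,50,50,50,50,50,50,50], "force": 22}}

```text
t: 18.35
position: [0.4824, 0.0702, 0.1297]
eef_rot: [0.92, 0.392, 0.0, 0.0]
wrist_force: [-0.1, 0.0, 5.5]
opening: 0.0535
gripper_force: 22.0
```

```bash
python3 st.py
```

```text
t 18.35 turned 57.0 torque [-0.124  0.146 -0.136] f [-0.1  0.   5.5] [0.4824 0.0702 0.1297] open 0.0535 g 22.0 e6 -0.044
```

Call:
{"name": "play_rows", "arguments": {"rot": [[0,0,-0.2],[0,0,-0.4],[0,0,-0.6],[0,0,-0.8],[0,0,-1],[0,0,-1.2],[0,0,-1.4],[0,0,-1.6],[0,0,-1.8],[0,0,-2]], "linear": [[0,0,0],[0,0,0],[0,0,0],[0,0,0],[0,0,0],[0,0,0],[0,0,0],[0,0,0],[0,0,0],[0,0,0]], "gripper": [50,50,50,50,50,50,50,50,50,50], "force": 22}}

```text
t: 19.35
position: [0.4825, 0.0703, 0.1297]
eef_rot: [0.913, 0.408, 0.0, 0.0]
wrist_force: [0.0, -0.2, 6.2]
opening: 0.054
gripper_force: 22.0
```

```bash
python3 st.py
```

```text
t 19.35 turned 58.99 torque [-0.036  0.184 -0.097] f [ 0.  -0.2  6.2] [0.4825 0.0703 0.1297] open 0.054 g 22.0 e6 -0.038
```

Call:
{"name": "play_rows", "arguments": {"rot": [[0,0,-0.2],[0,0,-0.4],[0,0,-0.6],[0,0,-0.8],[0,0,-1],[0,0,-1],[0,0,-1],[0,0,-1],[0,0,-1],[0,0,-1]], "linear": [[0,0,0],[0,0,0],[0,0,0],[0,0,0],[0,0,0],[0,0,-0.01],[0,0,-0.02],[0,0,-0.03],[0,0,-0.03],[0,0,-0.03]], "gripper": [50,50,50,50,50,50,50,50,50,50], "force": 22}}

```text
t: 20.35
position: [0.4824, 0.0703, 0.1299]
eef_rot: [0.909, 0.416, 0.0, -0.0]
wrist_force: [1.0, 1.5, 4.0]
opening: 0.0537
gripper_force: 22.0
```

```bash
python3 st.py
```

```text
t 20.35 turned 59.98 torque [ 0.002  0.032 -0.117] f [1.  1.5 4. ] [0.4824 0.0703 0.1299] open 0.0537 g 22.0 e6 -0.063
```

Call:
{"name": "play_rows", "arguments": {"rot": [[0,0,-0.3],[0,0,-0.6],[0,0,-0.9],[0,0,-1.2],[0,0,-1.5],[0,0,-1.8],[0,0,-2.1],[0,0,-2.4],[0,0,-2.7],[0,0,-3]], "linear": [[0,0,0],[0,0,0],[0,0,0],[0,0,0],[0,0,0],[0,0,0],[0,0,0],[0,0,0],[0,0,0],[0,0,0]], "gripper": [50,50,50,50,50,50,50,50,50,50], "force": 22}}

```text
t: 21.35
position: [0.4823, 0.0703, 0.13]
eef_rot: [0.898, 0.44, -0.0, -0.0]
wrist_force: [-0.4, 0.9, 7.2]
opening: 0.0534
gripper_force: 22.0
```

```bash
python3 st.py
```

```text
t 21.35 turned 63.0 torque [ 0.047  0.255 -0.095] f [-0.4  0.9  7.2] [0.4823 0.0703 0.13  ] open 0.0534 g 22.0 e6 0.002
```

Now a 1.5° step with another small lift test (0.3 mm).

Call:
{"name": "play_rows", "arguments": {"rot": [[0,0,-0.3],[0,0,-0.6],[0,0,-0.9],[0,0,-1.2],[0,0,-1.5],[0,0,-1.5],[0,0,-1.5],[0,0,-1.5],[0,0,-1.5],[0,0,-1.5]], "linear": [[0,0,0],[0,0,0],[0,0,0],[0,0,0],[0,0,0],[0,0,-0.01],[0,0,-0.02],[0,0,-0.03],[0,0,-0.03],[0,0,-0.03]], "gripper": [50,50,50,50,50,50,50,50,50,50], "force": 22}}

```text
t: 22.35
position: [0.4821, 0.0703, 0.1301]
eef_rot: [0.892, 0.451, -0.0, -0.0]
wrist_force: [-1.1, 2.0, 4.0]
opening: 0.0538
gripper_force: 22.0
```

```bash
python3 st.py
```

```text
t 22.35 turned 64.48 torque [ 0.041  0.344 -0.082] f [-1.1  2.   4. ] [0.4821 0.0703 0.1301] open 0.0538 g 22.0 e6 -0.11
```

Call:
{"name": "play_rows", "arguments": {"rot": [[0,0,-0.3],[0,0,-0.6],[0,0,-0.9],[0,0,-1.2],[0,0,-1.5],[0,0,-1.8],[0,0,-2.1],[0,0,-2.4],[0,0,-2.7],[0,0,-3]], "linear": [[0,-0.01,0],[0,-0.02,0],[0,-0.02,0],[0,-0.02,0],[0,-0.02,0],[0,-0.02,0],[0,-0.02,0],[0,-0.02,0],[0,-0.02,0],[0,-0.02,0]], "gripper": [50,50,50,50,50,50,50,50,50,50], "force": 22}}

```text
t: 23.35
position: [0.4817, 0.0705, 0.13]
eef_rot: [0.88, 0.474, -0.0, -0.001]
wrist_force: [-5.4, 2.5, 4.3]
opening: 0.0536
gripper_force: 22.1
```

```bash
python3 st.py
```

```text
t 23.35 turned 67.44 torque [ 0.37   0.999 -0.793] f [-5.4  2.5  4.3] [0.4817 0.0705 0.13  ] open 0.0536 g 22.1 e6 -0.706
```

The torque climbed sharply: that is the stop, at about 67°, and I've pressed harder than I wanted. Easing back at once.

Call:
{"name": "play_rows", "arguments": {"rot": [[0,0,0.5],[0,0,1],[0,0,1],[0,0,1],[0,0,1],[0,0,1],[0,0,1],[0,0,1],[0,0,1],[0,0,1]], "linear": [[0,0,0],[0,0,0],[0,0,0],[0,0,0],[0,0,0],[0,0,0],[0,0,0],[0,0,0],[0,0,0],[0,0,0]], "gripper": [50,50,50,50,50,50,50,50,50,50], "force": 22}}

```text
t: 24.35
position: [0.4817, 0.0705, 0.1301]
eef_rot: [0.884, 0.467, -0.0, -0.0]
wrist_force: [-4.7, 2.6, 4.1]
opening: 0.0536
gripper_force: 22.0
```

```bash
python3 st.py; python3 tabs.py
```

```text
t 24.35 turned 66.48 torque [ 0.367  1.086 -0.31 ] f [-4.7  2.6  4.1] [0.4817 0.0705 0.1301] open 0.0536 g 22.0 e6 -0.287
[(array([273.4, 251.7]), array([266, 227,  16,  50, 627], dtype=int32)), (array([360. , 252.3]), array([352, 227,  17,  50, 649], dtype=int32))]
[(array([273.4, 251.3]), array([266, 226,  15,  51, 634], dtype=int32)), (array([359.9, 252.4]), array([352, 228,  17,  49, 650], dtype=int32))]
```

Call:
{"name": "play_rows", "arguments": {"rot": [[0,0,0.2],[0,0,0.4],[0,0,0.6],[0,0,0.6],[0,0,0.6],[0,0,0.6],[0,0,0.6],[0,0,0.6],[0,0,0.6],[0,0,0.6]], "linear": [[0,-0.01,0],[0,-0.02,0],[0,-0.03,0],[0,-0.04,0],[0,-0.04,0],[0,-0.04,0],[0,-0.04,-0.01],[0,-0.04,-0.02],[0,-0.04,-0.03],[0,-0.04,-0.03]], "gripper": [50,50,50,50,50,50,50,50,50,50], "force": 22}}

```text
t: 25.4
position: [0.4818, 0.0706, 0.1304]
eef_rot: [0.887, 0.462, -0.0, -0.0]
wrist_force: [-2.9, -0.0, -1.3]
opening: 0.0536
gripper_force: 22.0
```

```bash
python3 st.py
```

```text
t 25.4 turned 65.88 torque [ 0.05   0.986 -0.08 ] f [-2.9 -0.  -1.3] [0.4818 0.0706 0.1304] open 0.0536 g 22.0 e6 -0.075
```

Call:
{"name": "play_rows", "arguments": {"rot": [[0,0,0.3],[0,0,0.6],[0,0,0.9],[0,0,1.2],[0,0,1.5],[0,0,1.8],[0,0,2],[0,0,2],[0,0,2],[0,0,2]], "linear": [[-0.01,-0.01,0],[-0.01,-0.02,0],[-0.01,-0.02,0],[-0.01,-0.02,0],[-0.01,-0.02,0],[-0.01,-0.02,0],[-0.01,-0.02,0],[-0.01,-0.02,0],[-0.01,-0.02,0],[-0.01,-0.02,0]], "gripper": [50,50,50,50,50,50,50,50,50,50], "force": 22}}

```text
t: 26.4
position: [0.4822, 0.0708, 0.1311]
eef_rot: [0.895, 0.447, 0.001, 0.0]
wrist_force: [-2.2, 1.5, 7.3]
opening: 0.0537
gripper_force: 22.0
```

```bash
python3 st.py
```

```text
t 26.4 turned 63.87 torque [0.157 0.932 0.033] f [-2.2  1.5  7.3] [0.4822 0.0708 0.1311] open 0.0537 g 22.0 e6 0.011
```

After rotating slightly back from the stop, the upward force is 7.3 N (9 N spring less the weight), so it is free. Trying a gentle 1.5 mm lift.

Call:
{"name": "play_rows", "arguments": {"rot": [[0,0,0],[0,0,0],[0,0,0],[0,0,0],[0,0,0],[0,0,0],[0,0,0],[0,0,0],[0,0,0],[0,0,0]], "linear": [[0,0,-0.02],[0,0,-0.04],[0,0,-0.06],[0,0,-0.08],[0,0,-0.1],[0,0,-0.1],[0,0,-0.1],[0,0,-0.1],[0,0,-0.1],[0,0,-0.1]], "gripper": [50,50,50,50,50,50,50,50,50,50], "force": 22}}

```text
t: 27.4
position: [0.4821, 0.0707, 0.1318]
eef_rot: [0.895, 0.447, 0.001, 0.0]
wrist_force: [-2.0, 0.7, 4.8]
opening: 0.0539
gripper_force: 22.0
```

```bash
python3 st.py; python3 tabs.py
```

```text
t 27.4 turned 63.87 torque [ 0.154  0.674 -0.023] f [-2.   0.7  4.8] [0.4821 0.0707 0.1318] open 0.0539 g 22.0 e6 0.002
[(array([273.4, 251.7]), array([266, 227,  16,  50, 627], dtype=int32)), (array([360. , 252.3]), array([352, 227,  17,  50, 649], dtype=int32))]
[(array([273.4, 251.5]), array([266, 226,  15,  51, 628], dtype=int32)), (array([360. , 252.2]), array([353, 227,  16,  50, 645], dtype=int32))]
```

Call:
{"name": "play_rows", "arguments": {"rot": [[0,0,0],[0,0,0],[0,0,0],[0,0,0],[0,0,0],[0,0,0],[0,0,0],[0,0,0],[0,0,0],[0,0,0]], "linear": [[0,0,-0.02],[0,0,-0.04],[0,0,-0.06],[0,0,-0.08],[0,0,-0.1],[0,0,-0.12],[0,0,-0.14],[0,0,-0.16],[0,0,-0.16],[0,0,-0.16]], "gripper": [50,50,50,50,50,50,50,50,50,50], "force": 22}}

```text
t: 28.45
position: [0.4819, 0.0706, 0.1332]
eef_rot: [0.895, 0.447, 0.0, 0.0]
wrist_force: [1.6, -0.4, 4.5]
opening: 0.0536
gripper_force: 22.0
```

```bash
python3 st.py; python3 tabs.py|tail -1
```

```text
t 28.45 turned 63.88 torque [-0.156 -0.242 -0.041] f [ 1.6 -0.4  4.5] [0.4819 0.0706 0.1332] open 0.0536 g 22.0 e6 -0.006
[(array([273.4, 251.4]), array([266, 226,  16,  51, 632], dtype=int32)), (array([360. , 252.2]), array([353, 227,  16,  50, 642], dtype=int32))]
```

Free: the filter is following. Lifting on.

Call:
{"name": "play_rows", "arguments": {"rot": [[0,0,0],[0,0,0],[0,0,0],[0,0,0],[0,0,0],[0,0,0],[0,0,0],[0,0,0],[0,0,0],[0,0,0]], "linear": [[0,0,-0.05],[0,0,-0.1],[0,0,-0.2],[0,0,-0.3],[0,0,-0.4],[0,0,-0.5],[0,0,-0.6],[0,0,-0.7],[0,0,-0.8],[0,0,-0.8]], "gripper": [50,50,50,50,50,50,50,50,50,50], "force": 22}}

```text
t: 29.5
position: [0.4815, 0.0707, 0.1412]
eef_rot: [0.895, 0.447, -0.0, -0.0]
wrist_force: [0.7, 0.2, -2.1]
opening: 0.0536
gripper_force: 22.0
```

```bash
python3 st.py; python3 tabs.py|tail -1
```

```text
t 29.5 turned 63.88 torque [-0.123  0.078 -0.033] f [ 0.7  0.2 -2.1] [0.4815 0.0707 0.1412] open 0.0536 g 22.0 e6 0.001
[(array([273.4, 251.4]), array([266, 227,  15,  50, 631], dtype=int32)), (array([360. , 252.2]), array([352, 227,  17,  50, 651], dtype=int32))]
```

Call:
{"name": "play_rows", "arguments": {"rot": [[0,0,0],[0,0,0],[0,0,0],[0,0,0],[0,0,0],[0,0,0],[0,0,0],[0,0,0],[0,0,0],[0,0,0]], "linear": [[0,0,-0.5],[0,0,-1.2],[0,0,-2],[0,0,-3],[0,0,-4.2],[0,0,-5.4],[0,0,-6.6],[0,0,-7.8],[0,0,-9],[0,0,-10.2]], "gripper": [50,50,50,50,50,50,50,50,50,50], "force": 22}}

```text
t: 30.55
position: [0.4816, 0.0706, 0.2445]
eef_rot: [0.895, 0.447, 0.0, 0.0]
wrist_force: [-0.4, 0.4, -1.4]
opening: 0.0533
gripper_force: 22.0
```

```bash
python3 st.py; python3 -c "
from h import *
togo([.520,-.18,.25],53)
p,d=bot.grab_frame('scene');cv2.imwrite('pics/s4.png',cv2.resize(p[100:280,230:470,::-1],None,fx=3,fy=3))"
```

```text
t 30.55 turned 63.88 torque [-0.124  0.072  0.023] f [-0.4  0.4 -1.4] [0.4816 0.0706 0.2445] open 0.0533 g 22.0 e6 0.001
t 30.55 pos [0.4816 0.0706 0.2445] j6 0.654 lin [-17.73  18.13  -0.55] rot [ 0.  -0.   0.1] f [-0.4  0.4 -1.4] [-0.12  0.07  0.02] open 0.0533 g 21.970653533935547
```

View pics/s4.png

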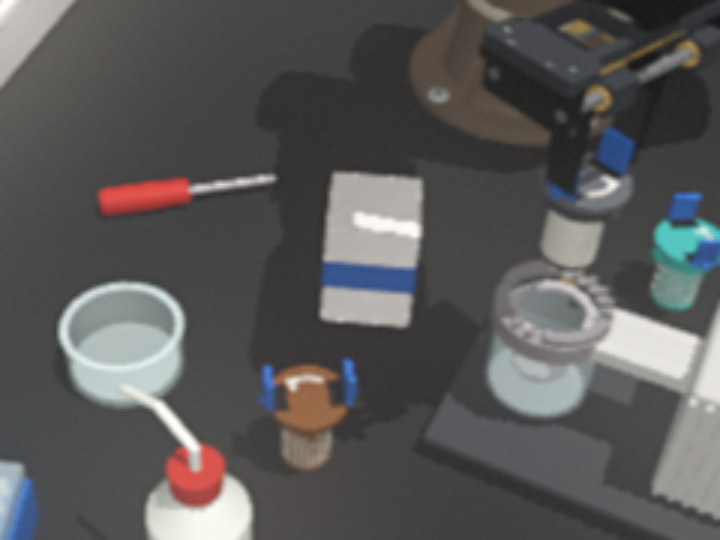

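The grey filter is out of the pot and hangs upright from the gripper at crop (585,200). The dish is at crop (122,340), and the wash bottle's spout points towards it, so I'll check that clearance.

Run:
```python
from h import *
C=cam("scene");print("dish rim scene",onplane(C,(270.7,208.5),.045))
for n in("scene","top"):
    f=np.load(n+"0.npz");d=f["d"];K,R,o=cam(n)
    h,w=d.shape;u,v=np.meshgrid(np.arange(w),np.arange(h))
    X=o+((np.linalg.inv(K)@np.stack([u.ravel(),v.ravel(),np.ones(h*w)]))*d.ravel()).T@R.T
    r=np.hypot(X[:,0]-.531,X[:,1]+.261)
    near=X[(r<.16)&(X[:,2]>.06)&(d.ravel()>0)];rr=np.hypot(near[:,0]-.531,near[:,1]+.261)
    print(n,near[np.argsort(rr)[:40:5]].round(3).tolist(),np.sort(rr)[:3])
    rim=X[(r<.06)&(X[:,2]>.03)&(X[:,2]<.06)];print(len(rim),rim.min(0).round(3),rim.max(0).round(3))
```

```text
dish rim scene [ 0.52892577 -0.25639064  0.045     ]
scene [[0.577, -0.124, 0.086], [0.559, -0.116, 0.067], [0.581, -0.121, 0.092], [0.585, -0.122, 0.083], [0.59, -0.122, 0.069], [0.585, -0.12, 0.093], [0.582, -0.118, 0.095], [0.56, -0.111, 0.066]] [0.14408511 0.1464676  0.14702395]
495 [ 0.479 -0.307  0.03 ] [ 0.578 -0.209  0.049]
top [[0.581, -0.127, 0.088], [0.573, -0.121, 0.062], [0.566, -0.118, 0.068], [0.558, -0.115, 0.063], [0.584, -0.122, 0.092], [0.587, -0.122, 0.092], [0.572, -0.115, 0.07], [0.563, -0.112, 0.072]] [0.1428359  0.14406812 0.14470646]
190 [ 0.486 -0.31   0.031] [ 0.58  -0.213  0.055]
```

```bash
python3 -c "
from h import *
togo([.530,-.259,.245],53.1)"
```

```text
t 30.6 pos [0.4822 0.0707 0.2462] j6 0.654 lin [-23.49  23.62   0.13] rot [ 0.1 -0.1 -0. ] f [-0.3 -0.1  0.5] [-0.1   0.05 -0.02] open 0.0536 g 21.971255242824554
```

Call:
{"name": "play_rows", "arguments": {"rot": [[0,0,0],[0,0,0],[0,0,0],[0,0,0],[0,0,0],[0,0,0],[0,0,0],[0,0,0],[0,0,0],[0,0,0]], "linear": [[-0.5,0.5,0],[-1.5,1.5,0],[-3,3,0],[-4.8,4.8,0],[-6.6,6.6,0],[-8.4,8.4,0],[-10.2,10.2,0],[-11.3,11.3,0],[-11.8,11.8,0],[-12,12,0]], "gripper": [50,50,50,50,50,50,50,50,50,50], "force": 22}}

```text
t: 31.6
position: [0.5053, -0.098, 0.2428]
eef_rot: [0.895, 0.446, -0.0, -0.0]
wrist_force: [-0.8, 0.4, -2.0]
opening: 0.0538
gripper_force: 22.0
```

Call:
{"name": "play_rows", "arguments": {"rot": [[0,0,0],[0,0,0],[0,0,0],[0,0,0],[0,0,0],[0,0,0],[0,0,0],[0,0,0],[0,0,0],[0,0,0]], "linear": [[-0.5,0.5,0],[-1.5,1.5,0],[-3,3,0],[-4.8,4.8,0],[-6.6,6.6,0],[-8.4,8.4,0],[-10,10,0],[-11,11,0],[-11.4,11.5,0],[-11.5,11.6,0]], "gripper": [50,50,50,50,50,50,50,50,50,50], "force": 22}}

```text
t: 32.6
position: [0.5292, -0.2592, 0.2429]
eef_rot: [0.895, 0.447, 0.0, -0.0]
wrist_force: [-0.5, 0.4, -1.7]
opening: 0.0537
gripper_force: 22.0
```

```bash
python3 st.py; python3 -c "
from h import *
togo([.530,-.259,.09],53.1)
p,d=bot.grab_frame('scene');q,_=bot.grab_frame('wrist');cv2.imwrite('pics/s5.png',np.hstack([cv2.resize(p[100:280,200:380,::-1],(400,400)),cv2.resize(q[:,120:520,::-1],(400,400))]))"
```

```text
t 32.6 turned 63.86 torque [-0.13   0.106 -0.002] f [-0.5  0.4 -1.7] [ 0.5292 -0.2592  0.2429] open 0.0537 g 22.0 e6 -0.081
t 32.6 pos [ 0.5292 -0.2592  0.2429] j6 0.077 lin [ 0.06  0.06 15.29] rot [-0. -0. -0.] f [-0.5  0.4 -1.7] [-0.13  0.11 -0.  ] open 0.0537 g 21.970531940460205
```

View pics/s5.png

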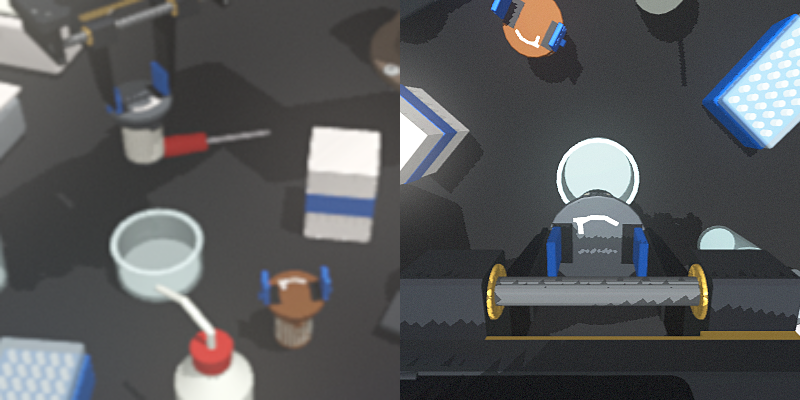

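The filter hangs upright above the dish, whose rim centre is at about (318,179) in the wrist view. I check that centre by casting a ray and descend part way.

```bash
python3 -c "
from h import *
C=cam('wrist',bot.get_state());print(onplane(C,(318,179),.045))"
```

```text
[ 0.53014925 -0.25899483  0.045     ]
```

Call:
{"name": "play_rows", "arguments": {"rot": [[0,0,0],[0,0,0],[0,0,0],[0,0,0],[0,0,0],[0,0,0],[0,0,0],[0,0,0],[0,0,0],[0,0,0]], "linear": [[0,0,0.7],[0,0,1.7],[0,0,3],[0,0,4.3],[0,0,5.6],[0,0,6.9],[0,0,8],[0,0,8.7],[0,0,9],[0,0,9]], "gripper": [50,50,50,50,50,50,50,50,50,50], "force": 22}}

```text
t: 33.7
position: [0.5291, -0.259, 0.1528]
eef_rot: [0.895, 0.447, -0.0, -0.0]
wrist_force: [0.1, 0.2, -1.4]
opening: 0.0539
gripper_force: 22.0
```

```bash
python3 st.py; python3 -c "
from h import *
togo([.530,-.259,.083],53.1)"
```

```text
t 33.7 turned 63.87 torque [-0.128  0.068  0.008] f [ 0.1  0.2 -1.4] [ 0.5291 -0.259   0.1528] open 0.0539 g 22.0 e6 0.001
t 33.7 pos [ 0.5291 -0.259   0.1528] j6 0.077 lin [0.05 0.07 6.98] rot [-0. -0. -0.] f [ 0.1  0.2 -1.4] [-0.13  0.07  0.01] open 0.0539 g 21.970514059066772
```

Call:
{"name": "play_rows", "arguments": {"rot": [[0,0,0],[0,0,0],[0,0,0],[0,0,0],[0,0,0],[0,0,0],[0,0,0],[0,0,0],[0,0,0],[0,0,0]], "linear": [[0,0,0.7],[0,0,1.7],[0,0,2.9],[0,0,4.1],[0,0,5.1],[0,0,5.9],[0,0,6.5],[0,0,6.9],[0,0,7.1],[0,0,7.1]], "gripper": [50,50,50,50,50,50,50,50,50,50], "force": 22}}

```text
t: 34.7
position: [0.5292, -0.259, 0.0821]
eef_rot: [0.895, 0.447, 0.0, -0.0]
wrist_force: [0.0, -0.1, -1.7]
opening: 0.0536
gripper_force: 22.0
```

Call:
{"name": "play_rows", "arguments": {"rot": [[0,0,0],[0,0,0],[0,0,0],[0,0,0],[0,0,0],[0,0,0],[0,0,0],[0,0,0],[0,0,0],[0,0,0]], "linear": [[0,0,0.02],[0,0,0.04],[0,0,0.06],[0,0,0.08],[0,0,0.1],[0,0,0.12],[0,0,0.14],[0,0,0.15],[0,0,0.15],[0,0,0.15]], "gripper": [50,50,50,50,50,50,50,50,50,50], "force": 22}}

```text
t: 35.7
position: [0.5292, -0.259, 0.0806]
eef_rot: [0.895, 0.447, 0.0, -0.0]
wrist_force: [0.3, -0.5, -2.0]
opening: 0.0536
gripper_force: 22.0
```

```bash
python3 st.py
```

```text
t 35.7 turned 63.88 torque [-0.072  0.105 -0.066] f [ 0.3 -0.5 -2. ] [ 0.5292 -0.259   0.0806] open 0.0536 g 22.0 e6 0.001
```

Call:
{"name": "play_rows", "arguments": {"rot": [[0,0,0],[0,0,0],[0,0,0],[0,0,0],[0,0,0],[0,0,0],[0,0,0],[0,0,0],[0,0,0],[0,0,0]], "linear": [[0,0,0.02],[0,0,0.04],[0,0,0.06],[0,0,0.08],[0,0,0.1],[0,0,0.1],[0,0,0.1],[0,0,0.1],[0,0,0.1],[0,0,0.1]], "gripper": [50,50,50,50,50,50,50,50,50,50], "force": 22}}

```text
t: 36.7
position: [0.5292, -0.259, 0.0796]
eef_rot: [0.895, 0.447, 0.0, -0.0]
wrist_force: [-0.0, 0.2, -2.7]
opening: 0.0537
gripper_force: 22.0
```

```bash
python3 st.py
```

```text
t 36.7 turned 63.88 torque [-0.112  0.13   0.019] f [-0.   0.2 -2.7] [ 0.5292 -0.259   0.0796] open 0.0537 g 22.0 e6 0.001
```

Call:
{"name": "play_rows", "arguments": {"rot": [[0,0,0],[0,0,0],[0,0,0],[0,0,0],[0,0,0],[0,0,0],[0,0,0],[0,0,0],[0,0,0],[0,0,0]], "linear": [[0,0,0.01],[0,0,0.02],[0,0,0.03],[0,0,0.04],[0,0,0.05],[0,0,0.06],[0,0,0.07],[0,0,0.07],[0,0,0.07],[0,0,0.07]], "gripper": [50,50,50,50,50,50,50,50,50,50], "force": 22}}

```text
t: 37.7
position: [0.5292, -0.259, 0.0789]
eef_rot: [0.895, 0.447, 0.0, -0.0]
wrist_force: [-0.5, -0.8, -2.4]
opening: 0.0538
gripper_force: 22.0
```

```bash
python3 st.py
```

```text
t 37.7 turned 63.88 torque [-0.095  0.066  0.   ] f [-0.5 -0.8 -2.4] [ 0.5292 -0.259   0.0789] open 0.0538 g 22.0 e6 0.001
```

Call:
{"name": "play_rows", "arguments": {"rot": [[0,0,0],[0,0,0],[0,0,0],[0,0,0],[0,0,0],[0,0,0],[0,0,0],[0,0,0],[0,0,0],[0,0,0]], "linear": [[0,0,0.01],[0,0,0.02],[0,0,0.03],[0,0,0.04],[0,0,0.05],[0,0,0.06],[0,0,0.07],[0,0,0.07],[0,0,0.07],[0,0,0.07]], "gripper": [50,50,50,50,50,50,50,50,50,50], "force": 22}}

```text
t: 38.7
position: [0.5292, -0.259, 0.0786]
eef_rot: [0.895, 0.447, 0.0, 0.0]
wrist_force: [-0.6, 0.4, 6.5]
opening: 0.0534
gripper_force: 22.0
```

```bash
python3 st.py
```

```text
t 38.7 turned 63.88 torque [0.104 0.511 0.001] f [-0.6  0.4  6.5] [ 0.5292 -0.259   0.0786] open 0.0534 g 22.0 e6 0.0
```

The foot is on the dish floor (contact +6.5 N). Opening slowly, then up.

Call:
{"name": "play_rows", "arguments": {"rot": [[0,0,0],[0,0,0],[0,0,0],[0,0,0],[0,0,0],[0,0,0],[0,0,0],[0,0,0],[0,0,0],[0,0,0]], "linear": [[0,0,0],[0,0,0],[0,0,0],[0,0,0],[0,0,0],[0,0,0],[0,0,0],[0,0,0],[0,0,0],[0,0,0]], "gripper": [57,59,61,63,65,67,69,72,76,80], "force": 22}}

```text
t: 39.7
position: [0.5291, -0.259, 0.078]
eef_rot: [0.895, 0.447, -0.0, -0.0]
wrist_force: [0.2, -0.3, -0.5]
opening: 0.074
gripper_force: 0.0
```

```bash
python3 st.py; python3 tabs.py
```

```text
t 39.7 turned 63.88 torque [-0.078  0.059 -0.004] f [ 0.2 -0.3 -0.5] [ 0.5291 -0.259   0.078 ] open 0.074 g 0.0 e6 -0.0
[(array([273.4, 251.7]), array([266, 227,  16,  50, 627], dtype=int32)), (array([360. , 252.3]), array([352, 227,  17,  50, 649], dtype=int32))]
[(array([264.2, 251.5]), array([257, 226,  16,  51, 695], dtype=int32)), (array([369.2, 251.9]), array([361, 227,  18,  50, 706], dtype=int32))]
```

Released cleanly; both tabs have sprung out symmetrically. Now withdrawing straight up.

Call:
{"name": "play_rows", "arguments": {"rot": [[0,0,0],[0,0,0],[0,0,0],[0,0,0],[0,0,0],[0,0,0],[0,0,0],[0,0,0],[0,0,0],[0,0,0]], "linear": [[0,0,-0.5],[0,0,-1.2],[0,0,-2.2],[0,0,-3.5],[0,0,-5],[0,0,-7],[0,0,-9],[0,0,-11],[0,0,-13],[0,0,-14]], "gripper": [80,80,80,80,80,80,80,80,80,80]}}

```text
t: 40.75
position: [0.5295, -0.2592, 0.2209]
eef_rot: [0.895, 0.447, 0.001, 0.001]
wrist_force: [0.1, 0.2, 0.1]
opening: 0.0761
gripper_force: 0.0
```

```bash
python3 st.py; python3 -c "
from h import *
p,d=bot.grab_frame('scene');q,_=bot.grab_frame('wrist');cv2.imwrite('pics/s6.png',np.hstack([cv2.resize(p[120:300,200:380,::-1],(400,400)),cv2.resize(q[:,120:520,::-1],(400,400))]))"
```

```text
t 40.75 turned 63.88 torque [-0.107  0.122  0.022] f [0.1 0.2 0.1] [ 0.5295 -0.2592  0.2209] open 0.0761 g 0.0 e6 -0.001
```

View pics/s6.png

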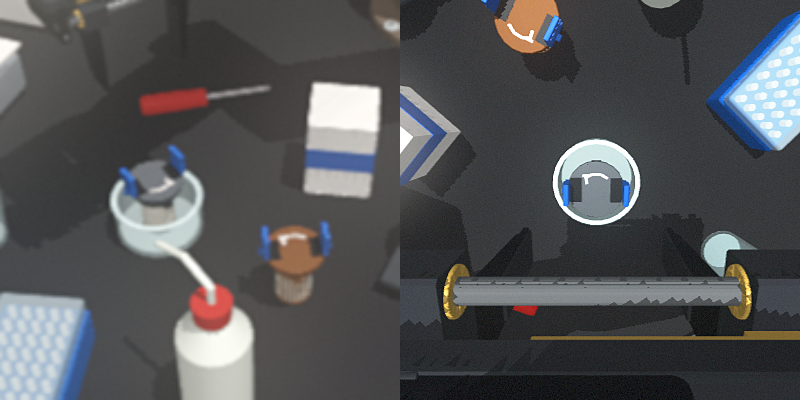

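The filter stands upright in the middle of the dish (left panel (155,195), right panel (597,185)), with the tabs intact, the dish in place and the gripper clear.

```bash
python3 -c "
from plant import bot
print(bot.finish_job())"
```

```text
the job is handed in; nothing more can be done
None
```

The used filter stands upright on its foot in the dish and the job is handed in, but at the stop the wrist torque briefly read about 0.8 N m, over the 0.5 N m limit; I saw no damage, though I could not check the lugs under the cap.

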